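# Press the proud cell home and start the test

### The arm

A 7-joint arm with a two-finger parallel gripper is mounted at the origin on the work surface. World frame = base frame: x ahead of the robot, y to its left, z up, the work surface at z = 0. Lengths are in m, angles in rad, forces in N, time in s.
With the tool pointing down it reaches from about 0.425 to 0.925 m from the base axis. Payload 6.8 kg.
Tool frame: the origin (TCP) lies midway between the tips of the shut fingers; the grasp point (between the pads) lies 19 mm behind it (r.grip_depth is the distance from the TCP to the grasp point, in m); z points along the fingers, y is the line along which they close (so a half turn about z gives the same grasp; the last joint's range is limited). The gripper opens to 85 mm and grips with 20 to 120 N. Pads are 22 mm wide; open, the fingers measure 114 mm over their backs; the gripper's body (76 mm by 85 mm) begins 54 mm behind the grasp point. The pads swing forward as they close: fully open they stand 13 mm farther back than shut.
Start: joints at [-1.437, 0.477, 0.022, 1.555, -0.011, 1.109, -0.083], TCP at [0.162, 0.655, 0.231] pointing down, gripper open.
Joint ranges: [-2.96, 2.96], [-0.34, 2.1], [-1.41, 1.46], [0.24, 2.44], [-1.37, 4.51], [0.17, 1.92], [-2.96, 2.96]. Speed limits (rad/s): [2.39, 2.39, 3.14, 3.14, 3.14, 3.14, 3.14].

### API

Orientations are given as a rotation vector (axis times angle).
In Python, from bench import telemetry, grab_frame, calibration, order, silhouettes, r gives the robot as it stands.
- The arm moves only by the tool apply_moves, never from a script. Its argument "moves" is a list of rows, each a list of 7 numbers: the turn, a rotation vector about the tool's x, y, z scaled (see below), then the shift along the tool's x, y, z scaled (see below), then the opening, from -1 (shut) to 1 (fully open). A call has exactly 8 rows; each row shifts and turns the commanded pose from where the row before left it, along the tool's axes as they then stand; what a row does not reach is not made up. The controller multiplies each number of a shift by 1000 mm and each number of a turn by 6 degrees. A row lasts 1/12 s, in which the tool goes at most 41.7 mm and 7.16 degrees, less where a joint would pass 70% of its speed; a pose out of reach is approached as far as the arm can. A call with a number of a shift or a turn outside -1 to 1 is refused whole. A call with a gripper value outside its range is refused whole. The fingers move at their own pace and stop on an object; "grip_force" is the grip in N (left out, the last holds). Time passes only in rows, so rows that do not move let the fingers close, or fill a call up. It gives the time, the measured TCP pose, the force, the opening and the grip force at its end, in the units of the state.
- telemetry.get_obs(): the state, without advancing time (a new reading comes with each control period).
- grab_frame(name): name is "side" or "top"; returns the picture (480x640x3 uint8, blue, green, red); there is no depth.
- calibration(name): a dict with "fx", "fy", "cx", "cy" (pixels), "world_from_camera" (4x4, takes a point from camera to world coordinates). Camera axes: x right, y down, z forward; pixel columns grow to the right and rows downward; lengths in m; the calibration is good to about 2 mm. A picture is of the moment at which its call begins. calibration takes no time and is no camera call.
- order.hand_in(): hands the job in; it is judged then, once.
Trained networks look in the newest picture that a camera, given by its name, has taken for a name from the list of things; names that differ only in an ending like _2 or _b are one class to them, and where a whole thing is asked for, a point or a joint stands for the part that bears it (a point fixed in the world has none). Each returns a list of dicts, best first, with "p" (0 to 1); they miss things now and then, are a little off and sometimes report something else, mostly with a low value. They report only what shows in the picture. A call takes as long as a camera call.
- silhouettes(thing, camera): "mask" (480x640 bool, what is visible of it) and "extent" ([centre column, centre row, width, height] in pixels, round what is visible of it).
The state is a dict: "clock": time; "joints": joint angles; "qvel": joint speeds; "tau": joint torques, N m; "tcp_pos": TCP position; "orientation": TCP orientation; "contact_force": force on the tool from outside, world axes, zero at the start; "moment": the same for the moment, N m; "grip_width": finger opening in m; "gripper_force": force on a finger pad.
Only numpy, scipy, OpenCV 4.12 (cv2) and the standard library are available. Lean on these libraries where they do the work, as an engineer would, in place of code of your own. Each camera call takes 0.05 s, during which the arm holds its last target. There are 200 camera calls.

### The job

One of the four battery cells in the test nest stands proud of the others: press it gently down with the fingertips until it is fully home and level with its neighbours. Then press the large round key on the control box down and let it come up again. Only press, lift nothing, and leave the other cells, the small key, the jar and the screwdriver alone.

Things in the scene. Friction and masses are not known exactly. Their poses are not given: they have to be found in the camera images.
- proud_cell (a joint): the one cell not yet home: round green battery cell with a steel cap, 21 mm across, 70 mm long, upright in a pocket, its top 10 to 14 mm above its neighbours'. Value in m: how far it is pushed down, 0 to 0.004 at the start, 0.014 fully home on a hard stop (within 1.5 mm counts). It slides stiffly under about 5 N and stays where left; negative: pulled out
- proud_top (a point): centre of the flat top face of the proud cell (z about 0.090 to 0.094 at the start, 0.080 when home); press it with less than 40 N
- nest: fixed aluminium block 90 x 260 x 40 mm high on the bench with four round pockets 30 mm deep, in a row along its own y (60 mm apart, at y = -90, -30, 30 and 90 mm); origin at the centre of its underside, z up. One cell stands in each pocket
- cell_a: seated cell, same green kind (21 mm across, 70 mm long), loose in its pocket with 1 mm play, bystander; origin at the centre of its underside, 10 mm above the bench, z up along the cell
- cell_a_top (a point): centre of that seated cell's top face, 80 mm above the bench
- cell_b: seated cell, same green kind (21 mm across, 70 mm long), loose in its pocket with 1 mm play, bystander; origin at the centre of its underside, 10 mm above the bench, z up along the cell
- cell_b_top (a point): centre of that seated cell's top face, 80 mm above the bench
- cell_c: seated cell, same green kind (21 mm across, 70 mm long), loose in its pocket with 1 mm play, bystander; origin at the centre of its underside, 10 mm above the bench, z up along the cell
- cell_c_top (a point): centre of that seated cell's top face, 80 mm above the bench
- control_box: fixed grey box 100 x 170 x 50 mm high on the bench that carries the two round keys on its top, side by side along its own y, 90 mm apart (45 mm either side of its middle; which is on which side changes); origin at the centre of its underside
- start_key (a joint): the large round key, cap 38 mm across, white in a black collar: start. Value in m: 0 when up, 0.006 fully down; a spring (about 5 N when fully down) lifts it again; it counts as pressed beyond 0.004 held for a tenth of a second
- start_key_top (a point): centre of the top face of the large key; it goes down with the key; press it with less than 40 N
- stop_key (a joint): the small round key, cap 20 mm across, same white and black, bystander. Value in m: 0 when up, 0.006 fully down
- stop_key_top (a point): centre of the top face of the small key
- jar: loose clear jar with a white cap, 56 mm across, 60 mm high, bystander; origin at the centre of its underside
- screwdriver: loose screwdriver 160 mm long lying on the bench, black handle, bystander; origin under its middle, x along its length

How it is judged:
On the way, in this order (a step that is already met when the one before it is completed fails the run):
1. the proud cell is pressed home (value of joint proud_cell above 0.0125 m), for 0.2 s.
2. the large key is pressed down (value of joint start_key above 0.004 m), for 0.1 s.
At the end, for the whole second after the job is handed in: the proud cell is home within 1.5 mm, both keys are up again (within 1 mm), the three other cells stand upright in their pockets within 4 mm of where they were, and the jar and the screwdriver are within 10 mm of where they were (value of joint proud_cell above 0.0125 m and value of joint each of start_key, stop_key below 0.001 m and distance of each of cell_a_top, cell_b_top, cell_c_top from where it was at the start of the episode below 0.004 m and angle between each of cell_a, cell_b, cell_c's own z axis and vertical below 0.1 rad and distance of each of jar, screwdriver from where it was at the start of the episode below 0.01 m); the robot touches nothing.
It fails at once if the large key is pressed before the proud cell is home (value of joint start_key above 0.003 m and value of joint proud_cell below 0.0125 m).
It fails at once if one of the other cells is touched (over 1 N) or moved (over 6 mm) (contact force between any of the fingers, the arm and cell_a above 1 N or contact force between any of the fingers, the arm and cell_b above 1 N or contact force between any of the fingers, the arm and cell_c above 1 N or distance of any of cell_a_top, cell_b_top, cell_c_top from where it was at the start of the episode above 0.006 m).
It fails at once if the proud cell is pulled up (over 3 mm) (value of joint proud_cell below -0.003 m).
It fails at once if the proud cell or a key is pressed hard (over 40 N) (contact force between the fingers and proud_cell above 40 N or contact force between the fingers and start_key above 40 N).
It fails at once if the small key is pressed (over 2 mm), or the jar or the screwdriver is moved (over 10 mm) (value of joint stop_key above 0.002 m or distance of any of jar, screwdriver from where it was at the start of the episode above 0.01 m).
It also fails if it takes over 42 s, if anything falls off the work surface, if the arm or the gripper's body presses on something with over 40 N, if the wrist force passes 120 N, or if a joint passes its speed limit or range.

## Working session

There is one attempt and no reset: what is moved stays moved. The work goes in short steps, Python scripts to look and compute and a tool call to move; the robot and the scene stay as the last step left them, time stands still between calls to the robot, and variables do not carry over. Pictures are saved under pics/ and viewed, at most 10 in all, crops included, and the job is handed in when it is done.

Besides the shell and the picture viewer there is one more tool, called after "Call:" as name([rows], argument=value, ...), one row to a line, values as JSON. apply_moves: Moves the arm, as the interface text tells. Its arguments: {"type":"object","properties":{"moves":{"type":"array"},"grip_force":{"type":"number"}},"required":["moves"]}

```bash
mkdir -p pics
python3 - <<'E'
from bench import telemetry, grab_frame, calibration, silhouettes
import cv2,numpy as np
for c in("top","side"):
    im=grab_frame(c);cv2.imwrite(f"pics/{c}0.png",im)
    k=calibration(c);print(c,k["fx"],k["cx"],k["cy"],np.round(k["world_from_camera"],3).tolist())
    for t in("proud_cell","cell_a","start_key","stop_key","control_box","nest","jar","screwdriver"):
        print(t,[(round(d["p"],2),np.round(d["extent"]).tolist()) for d in silhouettes(t,c)][:6])
o=telemetry.get_obs();print({k:np.round(v,3).tolist() for k,v in o.items()})
E
```

```text
top 481.70176180694085 315.83816464920267 239.31265408862902 [[-0.0, -0.992, 0.124, 0.452], [-1.0, -0.0, -0.004, -0.016], [0.004, -0.124, -0.992, 0.985], [0.0, 0.0, 0.0, 1.0]]
proud_cell [(0.62, [232.0, 227.0, 15.0, 14.0])]
cell_a [(0.72, [200.0, 216.0, 12.0, 10.0]), (0.53, [260.0, 229.0, 13.0, 16.0])]
start_key [(0.75, [412.0, 262.0, 16.0, 22.0])]
stop_key [(0.45, [459.0, 271.0, 11.0, 6.0])]
control_box [(0.71, [432.0, 269.0, 99.0, 61.0])]
nest [(0.94, [247.0, 230.0, 138.0, 75.0])]
jar [(0.7, [402.0, 190.0, 31.0, 28.0])]
screwdriver [(0.6, [272.0, 313.0, 70.0, 15.0])]
side 490.2877215591566 319.6847135899046 239.6851456680803 [[-0.869, -0.279, 0.408, 0.2], [-0.495, 0.492, -0.717, 0.58], [-0.001, -0.825, -0.565, 0.587], [0.0, 0.0, 0.0, 1.0]]
proud_cell [(0.85, [287.0, 271.0, 12.0, 33.0]), (0.71, [398.0, 198.0, 12.0, 10.0]), (0.38, [306.0, 213.0, 23.0, 39.0])]
cell_a [(0.9, [238.0, 309.0, 14.0, 28.0]), (0.84, [205.0, 327.0, 12.0, 31.0]), (0.72, [264.0, 290.0, 16.0, 27.0])]
start_key [(0.79, [373.0, 218.0, 15.0, 10.0])]
stop_key [(0.58, [398.0, 198.0, 10.0, 7.0])]
control_box [(0.71, [380.0, 225.0, 80.0, 67.0])]
nest [(0.83, [248.0, 325.0, 154.0, 120.0])]
jar [(0.68, [307.0, 212.0, 21.0, 38.0])]
screwdriver [(0.69, [355.0, 342.0, 47.0, 68.0])]
{'clock': 0.9, 'joints': [-1.437, 0.477, 0.022, 1.555, -0.012, 1.109, -0.083], 'qvel': [-0.001, -0.001, 0.001, -0.0, -0.0, -0.001, -0.0], 'tau': [-0.0, -59.631, 1.606, -28.155, 0.013, 0.001, 0.0], 'tcp_pos': [0.162, 0.655, 0.231], 'orientation': [-0.379, -3.119, -0.0], 'contact_force': [-0.253, -0.432, 0.221], 'moment': [-0.02, -0.004, -0.001], 'gripper_force': 0.0, 'grip_width': 0.086}
```

Run:
```python
import cv2
a=cv2.imread("pics/top0.png")[150:350,150:500];b=cv2.imread("pics/side0.png")[150:420,140:440]
cv2.imwrite("pics/t1.png",cv2.resize(a,None,fx=2.28,fy=2.28,interpolation=2));cv2.imwrite("pics/s1.png",cv2.resize(b,None,fx=2.2,fy=2.2,interpolation=2))
```

```text
(no output)
```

View pics/t1.png

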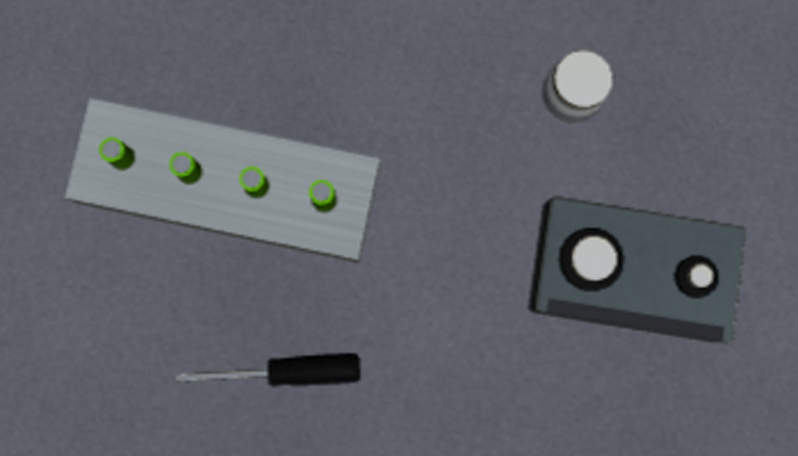

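View pics/s1.png

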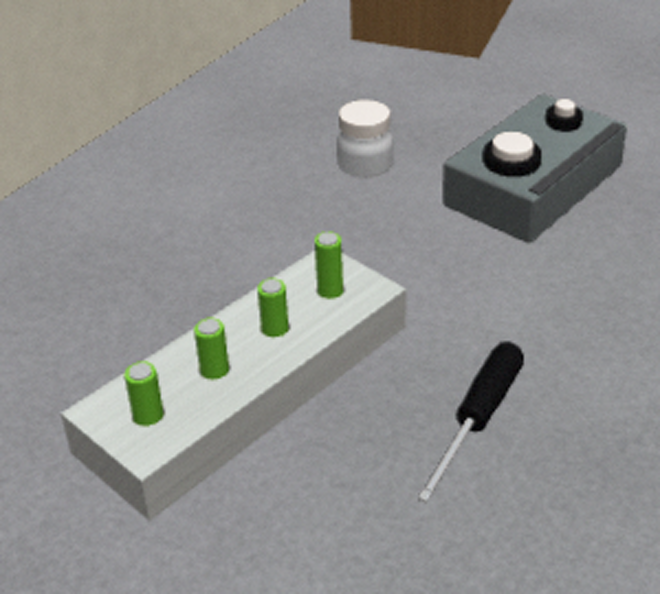

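The top view shows the nest cells at about (199,216), (230,223), (260,229), (291,235) full-frame, with the large key at (411,263) and the small one at (457,271). In the side view the far-end cell at (289,270) stands tallest. That is the rightmost one in the top view, so the network's top "proud" report at (232,227) is wrong. Next I triangulate.

```bash
cat > h.py <<'E'
import cv2,numpy as np
from bench import calibration
def ray(c,u,v):
    k=calibration(c);T=np.array(k["world_from_camera"])
    return T[:3,3],T[:3,:3]@np.array([(u-k["cx"])/k["fx"],(v-k["cy"])/k["fy"],1])
def atz(c,uv,z):
    o,d=ray(c,*uv);return o+d*(z-o[2])/d[2]
def tri(a,b):
    o1,d1=ray("top",*a);o2,d2=ray("side",*b)
    s=np.linalg.lstsq(np.c_[d1,-d2],o2-o1,rcond=None)[0]
    p,q=o1+d1*s[0],o2+d2*s[1];return (p+q)/2,np.linalg.norm(p-q)
def blobs(mask,amin):
    n,l,s,c=cv2.connectedComponentsWithStats(mask.astype(np.uint8));return [(c[i],s[i]) for i in range(1,n) if s[i,4]>=amin]
E
python3 - <<'E'
from h import *
P={}
for c in("top","side"):
    im=cv2.imread(f"pics/{c}0.png");h=cv2.cvtColor(im,cv2.COLOR_BGR2HSV)
    g=(h[...,0]>35)&(h[...,0]<75)&(h[...,1]>110)&(h[...,2]>50)
    cs=[]
    for cc,s in blobs(g,30):
        x,y,w,hh,_=s; # steel cap = non-green region filled by hull in upper part
        sub=g[y-1:y+hh+1,x-1:x+w+1].astype(np.uint8)
        hull=np.zeros_like(sub);cv2.fillPoly(hull,[cv2.convexHull(np.argwhere(sub)[:,::-1].astype(np.int32))],1)
        hole=(hull==1)&(sub==0); b=max(blobs(hole,1),key=lambda t:t[1][4])
        cs.append(b[0]+[x-1,y-1]); print(c,"cell",np.round(cs[-1],1),"area",b[1][4],"box",s)
    w=(h[...,2]>150)&(h[...,1]<60)
    roi=np.zeros_like(w); 
    if c=="top": roi[240:300,380:480]=1
    else: roi[190:240,350:415]=1
    ks=[(b[0],b[1]) for b in blobs(w&roi,8)]
    for k in ks: print(c,"key",np.round(k[0],1),k[1])
    P[c]=(sorted(cs,key=lambda p:p[0]),sorted([k[0] for k in ks],key=lambda p:p[0]))
for a,b in zip(P["top"][0],P["side"][0]):
    p,e=tri(a,b);print("cell",np.round(p,4),round(e,4),"top@z.08",atz("top",a,.08).round(4),"side@.08",atz("side",b,.08).round(4),"@.092",atz("top",a,.092).round(4),atz("side",b,.092).round(4))
for a,b in zip(P["top"][1],P["side"][1]):
    p,e=tri(a,b);print("key",np.round(p,4),round(e,4))
E
```

```text
top cell [101.7 134.4] area 157 box [  44   91   69   70 2485]
top cell [198.2 215. ] area 46 box [194 210  15  14  86]
top cell [229.2 221.4] area 48 box [224 217  14  13  80]
top cell [259.8 228. ] area 47 box [255 223  13  13  77]
top cell [290.4 233.6] area 49 box [286 229  11  14  75]
top cell [633.1 454.6] area 44 box [614 448  26  32 424]
top key [410.3 262.9] [401 254  19  19 272]
top key [457.1 270.6] [453 266   9  10  66]
side cell [624.8 168.4] area 64 box [ 572  160   68   57 2592]
side cell [288.5 258.8] area 36 box [283 257  13  29 268]
side cell [263.1 280.1] area 44 box [257 278  14  25 242]
side cell [234.7 299. ] area 40 box [228 297  16  25 263]
side cell [203.4 318.5] area 63 box [197 315  17  28 299]Traceback (most recent call last):
  File "<stdin>", line 10, in <module>
cv2.error: OpenCV(4.12.0) /io/opencv/modules/imgproc/src/drawing.cpp:2426: error: (-215:Assertion failed) p.checkVector(2, CV_32S) > 0 in function 'fillPoly'
```

Run:
```python
from h import *
im=cv2.imread("pics/side0.png");h=cv2.cvtColor(im,cv2.COLOR_BGR2HSV)
w=(h[...,2]>150)&(h[...,1]<60);w[:190]=0;w[240:]=0;w[:,:350]=0;w[:,415:]=0
K=[b for b in blobs(w,8)];print(K)
T=[(198.2,215),(229.2,221.4),(259.8,228),(290.4,233.6)];S=[(203.4,317),(234.7,299),(263.1,280.1),(288.5,258.8)]
for a,b in zip(T,S):
    p,e=tri(a,b);print("cell",p.round(4),e.round(4),*[x.round(4) for z in(.08,.092) for x in(atz("top",a,z),atz("side",b,z))])
for a,b in zip([(410.3,262.9),(457.1,270.6)],sorted([k[0] for k in K],key=lambda p:p[0])):
    p,e=tri(a,b);print("key",p.round(4),e.round(4),atz("top",a,.06).round(4),atz("side",b,.06).round(4))
g=cv2.imread("pics/top0.png")
print("jar",atz("top",(405.5,185),.06).round(3),"box corners",[atz("top",q,.05).round(3) for q in((392,237),(476,249),(468,300))])
from bench import telemetry
from scipy.spatial.transform import Rotation as R
o=telemetry.get_obs();print(R.from_rotvec(o["orientation"]).as_matrix().round(3))
```

```text
[(array([363.12173913, 195.6173913 ]), array([350, 190,  28,  16, 115], dtype=int32)), (array([383.5  , 192.375]), array([380, 191,   8,   4,   8], dtype=int32)), (array([408.9047619 , 194.04761905]), array([403, 190,  12,  11,  42], dtype=int32)), (array([377. , 195.6]), array([375, 195,   5,   3,  10], dtype=int32)), (array([396.98039216, 197.56862745]), array([392, 195,  10,   8,  51], dtype=int32)), (array([361.09090909, 200.59090909]), array([357, 198,   9,   6,  22], dtype=int32)), (array([373.2183908 , 215.12643678]), array([364, 210,  18,  13, 174], dtype=int32))]
cell [0.6112 0.2035 0.0857] 0.0006 [0.612  0.2047 0.08  ] [0.6162 0.1994 0.08  ] [0.6099 0.2018 0.092 ] [0.6063 0.2084 0.092 ]
cell [0.5995 0.1453 0.0813] 0.0002 [0.5997 0.1455 0.08  ] [0.6006 0.1442 0.08  ] [0.5977 0.1433 0.092 ] [0.5911 0.1545 0.092 ]
cell [0.5868 0.0869 0.0827] 0.0003 [0.587  0.0871 0.08  ] [0.589  0.0843 0.08  ] [0.5852 0.0858 0.092 ] [0.5798 0.096  0.092 ]
cell [0.5748 0.0284 0.0924] 0.0004 [0.5763 0.029  0.08  ] [0.5844 0.0147 0.08  ] [0.5747 0.0284 0.092 ] [0.5753 0.0281 0.092 ]
key [ 0.5296 -0.186   0.1106] 0.0247 [ 0.5222 -0.2013  0.06  ] [ 0.5769 -0.2614  0.06  ]
key [ 0.5374 -0.2682  0.0815] 0.0705 [ 0.5074 -0.291   0.06  ] [ 0.5825 -0.2832  0.06  ]
jar [ 0.676 -0.196  0.06 ] box corners [array([ 0.574, -0.169,  0.05 ]), array([ 0.55 , -0.333,  0.05 ]), array([ 0.451, -0.313,  0.05 ])]
[[-0.971  0.24  -0.   ]
 [ 0.24   0.971  0.   ]
 [ 0.     0.    -1.   ]]
```

Call:
apply_moves([
  [0, 0, 0, -0.023, -0.0212, 0, -1],
  [0, 0, 0, -0.023, -0.0212, 0, -1],
  [0, 0, 0, -0.023, -0.0212, 0, -1],
  [0, 0, 0, -0.023, -0.0212, 0, -1],
  [0, 0, 0, -0.023, -0.0212, 0, -1],
  [0, 0, 0, -0.023, -0.0212, 0, -1],
  [0, 0, 0, -0.023, -0.0212, 0, -1],
  [0, 0, 0, -0.023, -0.0212, 0, -1],
])

```text
clock: 1.57
tcp_pos: [0.3004, 0.4453, 0.2315]
orientation: [0.379, 3.119, 0.001]
contact_force: [0.6, -0.2, -0.4]
grip_width: -0.0002
gripper_force: 0.0
```

Run:
```python
from h import *
for a,b in zip([(410.3,262.9),(457.1,270.6)],[(373.2,215.1),(397,197.6)]):
    p,e=tri(a,b);print("key",p.round(4),e.round(4))
```

```text
key [ 0.521  -0.1986  0.0739] 0.0004
key [ 0.5063 -0.2868  0.0746] 0.0006
```

Call:
apply_moves([
  [0, 0, 0, -0.023, -0.0212, 0, -1],
  [0, 0, 0, -0.023, -0.0212, 0, -1],
  [0, 0, 0, -0.023, -0.0212, 0, -1],
  [0, 0, 0, -0.023, -0.0212, 0, -1],
  [0, 0, 0, -0.023, -0.0212, 0, -1],
  [0, 0, 0, -0.023, -0.0212, 0, -1],
  [0, 0, 0, -0.023, -0.0212, 0, -1],
  [0, 0, 0, -0.023, -0.0212, 0, -1],
])

```text
clock: 2.23
tcp_pos: [0.4384, 0.2366, 0.2316]
orientation: [0.379, 3.118, 0.001]
contact_force: [1.3, 0.9, 0.6]
grip_width: -0.0
gripper_force: 0.0
```

Call:
apply_moves([
  [0, 0, 0, -0.023, -0.0212, 0, -1],
  [0, 0, 0, -0.023, -0.0212, 0, -1],
  [0, 0, 0, -0.023, -0.0212, 0, -1],
  [0, 0, 0, -0.023, -0.0212, 0, -1],
  [0, 0, 0, -0.023, -0.0212, 0, -1],
  [0, 0, 0, -0.023, -0.0212, 0, -1],
  [0, 0, 0, -0.023, -0.0212, 0, -1],
  [0, 0, 0, -0.023, -0.0212, 0, -1],
])

```text
clock: 2.9
tcp_pos: [0.5765, 0.0279, 0.2315]
orientation: [0.379, 3.118, 0.001]
contact_force: [-0.3, 0.0, 0.2]
grip_width: -0.0
gripper_force: 0.0
```

Call:
apply_moves([
  [0, 0, 0, 0, 0, 0.03, -1],
  [0, 0, 0, 0, 0, 0.03, -1],
  [0, 0, 0, 0, 0, 0.03, -1],
  [0, 0, 0, 0, 0, 0.015, -1],
  [0, 0, 0, 0, 0, 0, -1],
  [0, 0, 0, 0, 0, 0, -1],
  [0, 0, 0, 0, 0, 0, -1],
  [0, 0, 0, 0, 0, 0, -1],
])

```text
clock: 3.57
tcp_pos: [0.577, 0.0293, 0.128]
orientation: [0.378, 3.116, 0.002]
contact_force: [-0.1, 0.1, 0.9]
grip_width: -0.0001
gripper_force: 0.0
```

Call:
apply_moves([
  [0, 0, 0, 0.0017, -0.0014, 0.01, -1],
  [0, 0, 0, 0, 0, 0.01, -1],
  [0, 0, 0, 0, 0, 0.006, -1],
  [0, 0, 0, 0, 0, 0.003, -1],
  [0, 0, 0, 0, 0, 0.002, -1],
  [0, 0, 0, 0, 0, 0.001, -1],
  [0, 0, 0, 0, 0, 0, -1],
  [0, 0, 0, 0, 0, 0, -1],
])

```text
clock: 4.23
tcp_pos: [0.5739, 0.0282, 0.0944]
orientation: [0.379, 3.118, 0.0]
contact_force: [-0.7, 0.6, 0.3]
grip_width: 0.0001
gripper_force: 0.0
```

Run:
```python
from h import *
from bench import grab_frame,telemetry
im=grab_frame("side");cv2.imwrite("pics/s2.png",cv2.resize(im[180:360,180:400],None,fx=3,fy=3,interpolation=2))
print(telemetry.get_obs()["contact_force"],telemetry.get_obs()["tcp_pos"])
```

```text
[ 0.22083352  1.11341628 -0.26263729] [0.57396884 0.02824067 0.09452019]
```

View pics/s2.png

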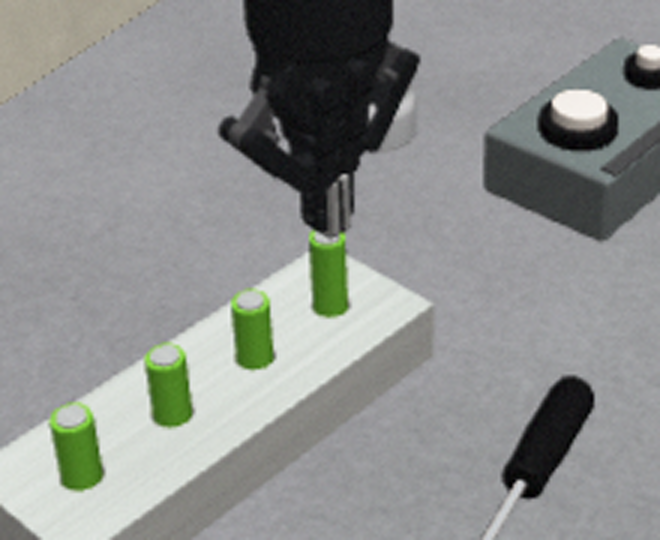

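The shut fingertips sit right over the proud cell's cap at about (328,235) in the crop, clear of the neighbours. Next I press.

Call:
apply_moves([
  [0, 0, 0, 0, 0, 0.001, -1],
  [0, 0, 0, 0, 0, 0.0015, -1],
  [0, 0, 0, 0, 0, 0.0015, -1],
  [0, 0, 0, 0, 0, 0.0015, -1],
  [0, 0, 0, 0, 0, 0.0015, -1],
  [0, 0, 0, 0, 0, 0.0015, -1],
  [0, 0, 0, 0, 0, 0.001, -1],
  [0, 0, 0, 0, 0, 0, -1],
])

```text
clock: 4.95
tcp_pos: [0.5738, 0.0283, 0.0847]
orientation: [0.379, 3.119, 0.0]
contact_force: [-0.2, -0.4, 2.0]
grip_width: 0.0001
gripper_force: 1.0
```

Call:
apply_moves([
  [0, 0, 0, 0, 0, 0.001, -1],
  [0, 0, 0, 0, 0, 0.001, -1],
  [0, 0, 0, 0, 0, 0.001, -1],
  [0, 0, 0, 0, 0, 0.0005, -1],
  [0, 0, 0, 0, 0, 0.0005, -1],
  [0, 0, 0, 0, 0, 0, -1],
  [0, 0, 0, 0, 0, 0, -1],
  [0, 0, 0, 0, 0, 0, -1],
])

```text
clock: 5.62
tcp_pos: [0.5738, 0.0283, 0.0807]
orientation: [0.379, 3.119, 0.0]
contact_force: [0.6, -0.5, 2.3]
grip_width: 0.0004
gripper_force: 1.1
```

Still no stop felt; half a millimetre at a time.

Call:
apply_moves([
  [0, 0, 0, 0, 0, 0.0005, -1],
  [0, 0, 0, 0, 0, 0, -1],
  [0, 0, 0, 0, 0, 0.0003, -1],
  [0, 0, 0, 0, 0, 0, -1],
  [0, 0, 0, 0, 0, 0.0002, -1],
  [0, 0, 0, 0, 0, 0, -1],
  [0, 0, 0, 0, 0, 0, -1],
  [0, 0, 0, 0, 0, 0, -1],
])

```text
clock: 6.28
tcp_pos: [0.5739, 0.0282, 0.0801]
orientation: [0.379, 3.118, 0.0]
contact_force: [-1.3, 0.4, 6.2]
grip_width: 0.0001
gripper_force: 3.2
```

Call:
apply_moves([
  [0, 0, 0, 0, 0, 0.0003, -1],
  [0, 0, 0, 0, 0, 0, -1],
  [0, 0, 0, 0, 0, 0.0002, -1],
  [0, 0, 0, 0, 0, 0, -1],
  [0, 0, 0, 0, 0, 0, -1],
  [0, 0, 0, 0, 0, 0, -1],
  [0, 0, 0, 0, 0, 0, -1],
  [0, 0, 0, 0, 0, 0, -1],
])

```text
clock: 6.95
tcp_pos: [0.5739, 0.0283, 0.0801]
orientation: [0.379, 3.118, 0.001]
contact_force: [-2.1, 0.4, 10.9]
grip_width: -0.0001
gripper_force: 5.4
```

Hard stop felt at z = 0.080 with 11 N, so the cell is home. I lift off and move over the large key.

Call:
apply_moves([
  [0, 0, 0, 0, 0, -0.002, -1],
  [0, 0, 0, 0, 0, -0.006, -1],
  [0, 0, 0, 0, 0, -0.01, -1],
  [0, 0, 0, 0, 0, -0.02, -1],
  [0, 0, 0, 0, 0, -0.02, -1],
  [0, 0, 0, 0, 0, -0.005, -1],
  [0, 0, 0, 0, 0, 0, -1],
  [0, 0, 0, 0, 0, 0, -1],
])

```text
clock: 7.62
tcp_pos: [0.5735, 0.0283, 0.1423]
orientation: [0.379, 3.119, 0.0]
contact_force: [0.2, 0.4, 0.4]
grip_width: -0.0003
gripper_force: 0.0
```

Call:
apply_moves([
  [0, 0, 0, -0.0004, -0.029, 0, -1],
  [0, 0, 0, -0.0004, -0.029, 0, -1],
  [0, 0, 0, -0.0004, -0.029, 0, -1],
  [0, 0, 0, -0.0004, -0.029, 0, -1],
  [0, 0, 0, -0.0004, -0.029, 0, -1],
  [0, 0, 0, -0.0004, -0.029, 0, -1],
  [0, 0, 0, -0.0004, -0.029, 0, -1],
  [0, 0, 0, -0.0004, -0.029, 0, -1],
])

```text
clock: 8.28
tcp_pos: [0.5199, -0.1987, 0.141]
orientation: [-0.378, -3.116, -0.0]
contact_force: [0.4, -0.0, -0.7]
grip_width: -0.0002
gripper_force: 0.0
```

Run:
```python
from h import *
from bench import grab_frame,telemetry
im=grab_frame("side");cv2.imwrite("pics/s3.png",cv2.resize(im[130:360,180:440],None,fx=2.6,fy=2.6,interpolation=2))
h=cv2.cvtColor(im,cv2.COLOR_BGR2HSV)
g=(h[...,0]>35)&(h[...,0]<75)&(h[...,1]>110)&(h[...,2]>50);g[:,:180]=0;g[:,320:]=0
print([b[1] for b in blobs(g,30)])
print(telemetry.get_obs()["tcp_pos"])
```

```text
[array([283, 261,  13,  25, 215], dtype=int32), array([257, 278,  14,  25, 242], dtype=int32), array([228, 297,  16,  25, 263], dtype=int32), array([197, 315,  17,  28, 299], dtype=int32)]
[ 0.51763035 -0.20594295  0.14145573]
```

View pics/s3.png

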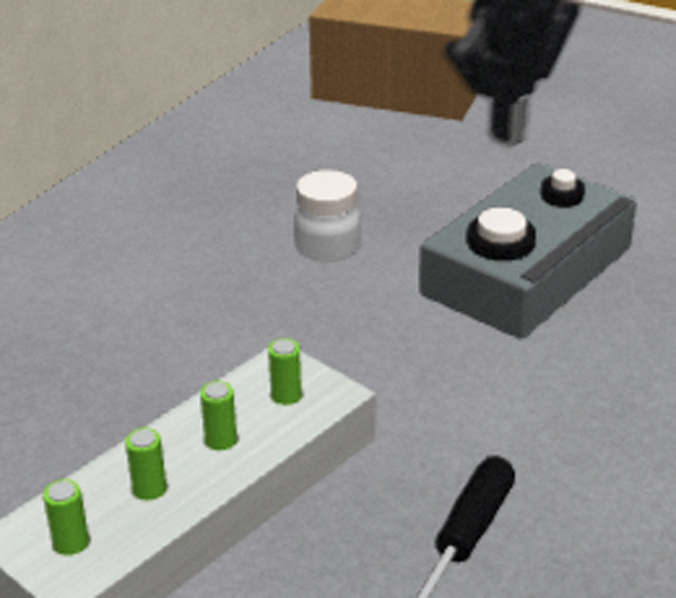

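The cell at (284,345) in the crop is now level with its neighbours. The fingers hang over the control box near the large key at (500,225). I let the arm settle and descend partway.

Call:
apply_moves([
  [0, 0, 0, 0, 0, 0.02, -1],
  [0, 0, 0, 0, 0, 0.02, -1],
  [0, 0, 0, 0, 0, 0, -1],
  [0, 0, 0, 0, 0, 0, -1],
  [0, 0, 0, 0, 0, 0, -1],
  [0, 0, 0, 0, 0, 0, -1],
  [0, 0, 0, 0, 0, 0, -1],
  [0, 0, 0, 0, 0, 0, -1],
])

```text
clock: 9.0
tcp_pos: [0.5218, -0.1978, 0.1031]
orientation: [0.378, 3.117, -0.0]
contact_force: [0.4, 0.9, 0.1]
grip_width: 0.0001
gripper_force: 0.0
```

Call:
apply_moves([
  [0, 0, 0, 0, 0, 0.01, -1],
  [0, 0, 0, 0, 0, 0.008, -1],
  [0, 0, 0, 0, 0, 0.004, -1],
  [0, 0, 0, 0, 0, 0.002, -1],
  [0, 0, 0, 0, 0, 0.002, -1],
  [0, 0, 0, 0, 0, 0.002, -1],
  [0, 0, 0, 0, 0, 0, -1],
  [0, 0, 0, 0, 0, 0, -1],
])

```text
clock: 9.67
tcp_pos: [0.5213, -0.1978, 0.0743]
orientation: [0.379, 3.119, -0.0]
contact_force: [-0.4, 0.0, -0.3]
grip_width: -0.0003
gripper_force: 0.0
```

Call:
apply_moves([
  [0, 0, 0, 0, 0, 0.001, -1],
  [0, 0, 0, 0, 0, 0.001, -1],
  [0, 0, 0, 0, 0, 0.001, -1],
  [0, 0, 0, 0, 0, 0.001, -1],
  [0, 0, 0, 0, 0, 0, -1],
  [0, 0, 0, 0, 0, 0, -1],
  [0, 0, 0, 0, 0, 0, -1],
  [0, 0, 0, 0, 0, 0, -1],
])

```text
clock: 10.33
tcp_pos: [0.5215, -0.1978, 0.0704]
orientation: [0.379, 3.118, -0.0]
contact_force: [-0.2, 0.3, 1.9]
grip_width: 0.0002
gripper_force: 1.1
```

Call:
apply_moves([
  [0, 0, 0, 0, 0, 0.001, -1],
  [0, 0, 0, 0, 0, 0.001, -1],
  [0, 0, 0, 0, 0, 0.001, -1],
  [0, 0, 0, 0, 0, 0, -1],
  [0, 0, 0, 0, 0, 0, -1],
  [0, 0, 0, 0, 0, 0, -1],
  [0, 0, 0, 0, 0, 0, -1],
  [0, 0, 0, 0, 0, 0, -1],
])

```text
clock: 11.0
tcp_pos: [0.5214, -0.1978, 0.0674]
orientation: [0.379, 3.118, -0.0]
contact_force: [1.4, 0.6, 4.0]
grip_width: -0.0001
gripper_force: 2.0
```

Call:
apply_moves([
  [0, 0, 0, 0, 0, 0.0005, -1],
  [0, 0, 0, 0, 0, 0.0005, -1],
  [0, 0, 0, 0, 0, 0.0005, -1],
  [0, 0, 0, 0, 0, 0, -1],
  [0, 0, 0, 0, 0, 0, -1],
  [0, 0, 0, 0, 0, 0, -1],
  [0, 0, 0, 0, 0, 0, -1],
  [0, 0, 0, 0, 0, 0, -1],
])

```text
clock: 11.67
tcp_pos: [0.5215, -0.1979, 0.0661]
orientation: [0.379, 3.118, 0.0]
contact_force: [-0.3, 1.5, 7.0]
grip_width: -0.0003
gripper_force: 3.7
```

Call:
apply_moves([
  [0, 0, 0, 0, 0, 0.0005, -1],
  [0, 0, 0, 0, 0, 0, -1],
  [0, 0, 0, 0, 0, 0, -1],
  [0, 0, 0, 0, 0, 0, -1],
  [0, 0, 0, 0, 0, 0, -1],
  [0, 0, 0, 0, 0, 0, -1],
  [0, 0, 0, 0, 0, 0, -1],
  [0, 0, 0, 0, 0, 0, -1],
])

```text
clock: 12.33
tcp_pos: [0.5215, -0.1978, 0.066]
orientation: [0.379, 3.118, 0.001]
contact_force: [-1.3, -0.0, 12.0]
grip_width: 0.0
gripper_force: 5.9
```

Call:
apply_moves([
  [0, 0, 0, 0, 0, -0.002, -1],
  [0, 0, 0, 0, 0, -0.003, -1],
  [0, 0, 0, 0, 0, -0.005, -1],
  [0, 0, 0, 0, 0, -0.02, -1],
  [0, 0, 0, 0, 0, -0.03, -1],
  [0, 0, 0, 0, 0, -0.03, -1],
  [0, 0, 0, 0, 0, 0, -1],
  [0, 0, 0, 0, 0, 0, -1],
])

```text
clock: 13.0
tcp_pos: [0.5218, -0.1979, 0.1566]
orientation: [0.379, 3.116, 0.0]
contact_force: [-0.2, -0.3, 0.4]
grip_width: 0.0001
gripper_force: 0.0
```

Run:
```python
from h import *
from bench import grab_frame,telemetry
im=grab_frame("side");cv2.imwrite("pics/s4.png",cv2.resize(im[130:360,180:440],None,fx=2.6,fy=2.6,interpolation=2))
print(telemetry.get_obs()["tcp_pos"])
```

```text
[ 0.5208285  -0.19748112  0.15518478]
```

View pics/s4.png

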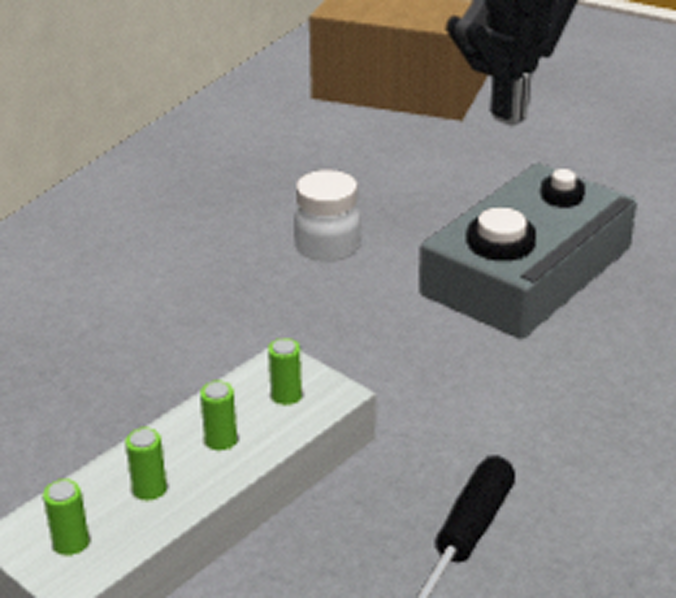

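The four cells are level, both keys are up (large one at (500,225)), the jar and screwdriver haven't moved, and the gripper is clear.

```bash
python3 -c "
from bench import order
print(order.hand_in())"
```

```text
the job is handed in; nothing more can be done
None
```

The job is handed in, with no verdict returned: the proud cell is pressed home (hard stop felt at z = 0.080 m, about 11 N), and the large key was pressed to its stop (about 12 N) and came up again; nothing else looks disturbed in the last picture.

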